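# Slide a printed enclosure half under the height gate and log it

## Task

Check the orange printed enclosure half in the height gate: with the fingertips, push it flat along the plate, without lifting or tipping it, under the low blue bridge until it sits fully home and square against the dark stop bar behind. Then press the green button all the way down to log the check and let go of it. Leave the glue bottle, the black printed knob and the scraper where they are.

Things in the scene. Friction and masses are not known exactly. Their poses are not given: they have to be found in the camera images.
- gate: Height gate fixed to the table; yaw up to 0.22 rad. Aluminium base plate 190 (x) by 410 (y) by 12 mm. Origin on the table (plate underside) straight below the bridge's middle. The plate's top is at z = 12 mm, from y = -270 to +140 mm. The lane runs along +y on x = 0, between black lines at x = -37 and +37 mm. Two grey posts leave an opening 74 mm wide in x at y = 0.
- bridge_under (a point): Middle of the underside of the blue bridge bar, 30 mm above the plate's top (gate x = y = 0). The bar is 114 mm (gate x) by 40 mm (gate y) and 16 mm thick; its top is 46 mm above the plate. It stands on posts 20 mm (x) by 40 mm (y) at gate x = -47 and +47 mm.
- stop_face (a point): Middle of the near face of the dark stop bar, at the plate's top (gate x = 0, y = +55 mm). The bar is 60 mm wide in x, 10 mm thick and 14 mm high. A shell fully home touches it: its centre is then at gate y = 0, below the bridge, and 35 mm of it stick out in front of the bridge.
- shell: Orange printed enclosure half, loose on the plate in front (-y) of the bridge: open tray 60 (x) by 110 (y, slide direction) by 26 mm high, walls 4 mm, one inner wall, about 0.12 kg. Fits under the bridge with 4 mm headroom and 7 mm at either side. Origin at the centre of its underside. Starts up to 22 mm off the lane's middle, turned up to 0.3 rad from the gate.
- log (a joint): Green push button on the gate's plate, behind the stop bar (gate x = 0, y = +108 mm). 0 = up, 0.006 m = fully down; it counts as pressed beyond 0.0045 m. A spring, about 5 N when fully down, brings it back up.
- log_top (a point): Centre of the green button's top face (32 mm across) when up; moves down with it. Press straight down.
- glue: White glue bottle with a red cap, 30 mm across and 90 mm tall, standing on the table beyond the gate (+x side). Origin at the centre of its base. Leave alone.
- knobprint: Black printed knob, 44 mm across and 34 mm tall, standing on the table beyond the gate (+x side). Origin at the centre of its base. Leave alone.
- scraper: Scraper, 170 mm long, lying on the table between the gate and the robot, roughly along y. Leave alone.
Things that resemble listed ones, but are neither listed nor needed, are in the scene too. Leave any turquoise or yellow look-alike of the shell alone.

How it is judged:
By the outcome, as a careful person would: the job done as asked, in the order asked, and still so for the second after the job is handed in, with the robot touching nothing.
It also fails if it takes over 72 s, if anything falls off the work surface, if the arm or the gripper's body presses on something with over 40 N, if the wrist force passes 120 N, or if a joint passes its speed limit or range.

## Robot

A 7-joint arm with a two-finger parallel gripper is mounted at the origin on the work surface. World frame = base frame: x ahead of the robot, y to its left, z up, the work surface at z = 0. Lengths are in m, angles in rad, forces in N, time in s.
With the tool pointing down it reaches from about 0.425 to 0.875 m from the base axis. Payload 4.7 kg.
Tool frame: the origin (TCP) lies at the centre of the arm's flange, where the gripper is bolted on; the fingertips stand 182 mm ahead of it and the grasp point (between the pads) lies 164 mm ahead of it; x points along the fingers, y is the direction in which the jaws open and shut, and the axes are right-handed (so a half turn about x gives the same grasp; the last joint's range is limited). The gripper opens to 87 mm and grips with 3 to 60 N. Pads are 19 mm wide; open, the fingers measure 117 mm over their backs; the gripper's body (75 mm by 190 mm) begins 51 mm behind the grasp point.
Start: joints at [1.338, 0.321, -0.07, 1.45, 0.023, 1.371, -0.057], TCP at [0.159, -0.63, 0.405] pointing down, gripper open.
Joint ranges: [-2.86, 2.86], [-0.3, 2.09], [-1.38, 1.24], [0.06, 2.45], [-1.56, 4.7], [0.09, 2.05], [-2.69, 2.69]. Speed limits (rad/s): [2.57, 2.57, 3.14, 3.14, 3.14, 3.14, 3.14].

## Interface

Orientations are given as a rotation vector (axis times angle).
In Python, from bench import ctrl gives the robot as it stands.
- The arm moves only by the shell command python3 -m crank 'ROWS' [FORCE]. ROWS is JSON, one flat list of numbers, 7 for each row, row after row: the shift along the tool's x, y, z in mm, then the turn, a rotation vector about the tool's x, y, z in rad, then the finger opening in mm, from 0 to 87. A call has exactly 5 rows; each row shifts and turns the commanded pose from where the row before left it, along the tool's axes as they then stand; what a row does not reach is not made up. A row lasts 1/8 s, in which the tool goes at most 62.5 mm and 10.7 degrees, less where a joint would pass 70% of its speed; a pose out of reach is approached as far as the arm can. A call with a gripper value outside its range is refused whole. The fingers move at their own pace and stop on an object; FORCE is the grip in N (left out, the last holds). Time passes only in rows, so rows that do not move let the fingers close, or fill a call up. It gives the time, the measured TCP pose, the force and the opening at its end, in the units of the state.
- ctrl.get_state(): the state, without advancing time (a new reading comes with each control period).
- ctrl.get_image(name): name is "scene" or "top" or "wrist"; returns the picture (480x640x3 uint8, red, green, blue); there is no depth.
- ctrl.camera_params(name): a dict with "K" (3x3 intrinsics, pixels), "world_to_cam" (4x4, takes a point from world to camera coordinates); the wrist camera has in their place "hand_eye" (4x4, takes a point from camera to tool coordinates, whose origin is the TCP and whose axes are the tool frame's). Camera axes: x right, y down, z forward; pixel columns grow to the right and rows downward; lengths in m; the calibration is good to about 2 mm. The wrist camera is an equidistant fisheye: a pixel r from the principal point sees the ray r / f radians off the axis. A picture is of the moment at which its call begins: read the wrist's pose just before it. camera_params takes no time and is no camera call.
- ctrl.close_job(): hands the job in, once; it reports no verdict.
Trained networks look in the newest picture that a camera, given by its name, has taken for a name from the list of things; names that differ only in an ending like _2 or _b are one class to them, and where a whole thing is asked for, a point or a joint stands for the part that bears it (a point fixed in the world has none). Each returns a list of dicts, best first, with "confidence" (0 to 1); they miss things now and then, are a little off and sometimes report something else, mostly with a low value. They report only what shows in the picture. A call takes as long as a camera call. They do not tell look-alikes from the thing itself.
- ctrl.regions_of(camera, target): "region" (480x640 bool, what is visible of it) and "at" ([column, row] in pixels, amid what is visible of it).
- ctrl.mark_of(camera, target): "at" ([column, row] in pixels: a listed point, or the origin of a listed thing).
The state is a dict: "time": time; "joint_positions": joint angles; "qd": joint speeds; "joint_torque": joint torques, N m; "position": TCP position; "tool_rot": TCP orientation; "ft_force": force on the tool from outside, world axes, zero at the start; "torque": the same for the moment, N m; "grip_width": opening from 0.0 (shut) to 1.0 (fully open).
Only numpy, scipy, OpenCV 4.12 (cv2) and the standard library are available. Lean on these libraries where they do the work, as an engineer would, in place of code of your own. Each camera call takes 0.05 s, during which the arm holds its last target.

## Working session

There is one attempt and no reset: what is moved stays moved. The work goes in short steps, Python scripts to look and compute and a shell command to move; the robot and the scene stay as the last step left them, time stands still between calls to the robot, and variables do not carry over. Pictures are saved under pics/ and viewed, and the job is handed in when it is done.

```bash
ls; mkdir -p pics; python3 - <<'E'
from bench import ctrl
import cv2
s=ctrl.get_state();print(s)
for n in("scene","top","wrist"):
    im=ctrl.get_image(n);cv2.imwrite(f"pics/{n}0.png",im[:,:,::-1])
    p=ctrl.camera_params(n);print(n,p)
E
```

```text
pics
{'time': 0.0, 'joint_positions': array([ 1.33808158,  0.32179871, -0.07006625,  1.45165845,  0.02261006,
        1.37076347, -0.05690203]), 'qd': array([ 1.73173377e-05,  6.74570913e-04, -5.20252330e-04,  1.46674197e-03,
       -4.59198875e-04,  9.36024166e-04,  1.91610867e-03]), 'joint_torque': array([-2.30766454e-04, -4.91282701e+01, -4.03702240e-01, -3.12526023e+01,
       -6.39276858e-02,  4.38099552e-02,  1.71464258e-04]), 'position': array([ 0.15871447, -0.63012022,  0.40368512]), 'tool_rot': array([ 2.09059205,  0.26127681, -2.09130247]), 'ft_force': array([ 0.40750369,  0.10224424, -0.45673002]), 'torque': array([-0.02133388,  0.04065202,  0.00433804]), 'grip_width': 1.0001519396608198}
scene {'K': array([[535.80668878,   0.        , 320.00786992],
       [  0.        , 535.80668878, 234.73156589],
       [  0.        ,   0.        ,   1.        ]]), 'world_to_cam': array([[ 0.06994473,  0.99754932,  0.00175593,  0.01735642],
       [ 0.73125769, -0.05007585, -0.68026069, -0.40447513],
       [-0.67850566,  0.04886469, -0.73296815,  1.38300643],
       [ 0.        ,  0. 
[... 285 characters left out ...]
  [-0.99682866, -0.01387679, -0.07835849,  0.57692848],
       [ 0.07847545, -0.00809335, -0.99688319,  0.91158538],
       [ 0.        ,  0.        ,  0.        ,  1.        ]])}
wrist {'K': array([[371.64829954,   0.        , 318.03778469],
       [  0.        , 371.64829954, 233.22916571],
       [  0.        ,   0.        ,   1.        ]]), 'hand_eye': array([[ 7.45125282e-04, -3.02695775e-01,  9.53086939e-01,
         2.03756585e-02],
       [ 9.99999690e-01, -1.65281196e-05, -7.87051016e-04,
        -3.55702174e-04],
       [ 2.53989752e-04,  9.53087230e-01,  3.02695669e-01,
        -8.39210976e-02],
       [ 0.00000000e+00,  0.00000000e+00,  0.00000000e+00,
         1.00000000e+00]])}
```

View pics/scene0.png

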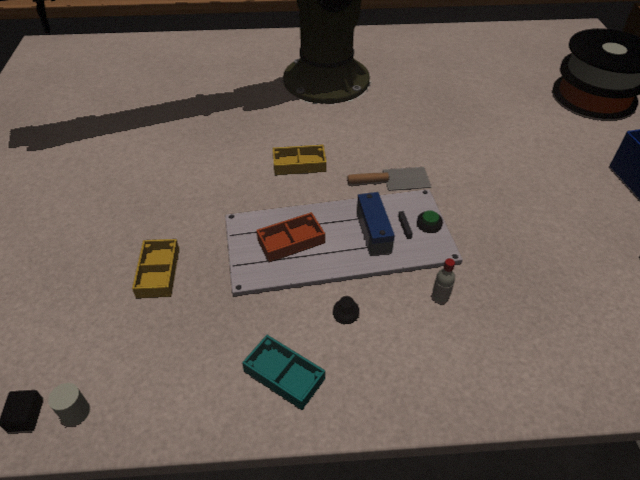

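View pics/top0.png

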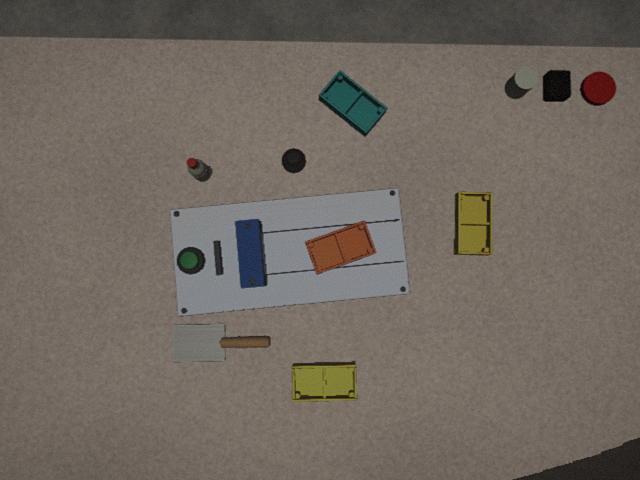

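View pics/wrist0.png

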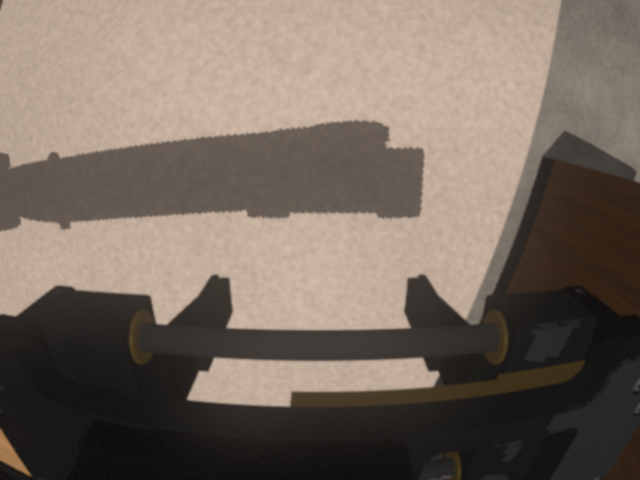

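```bash
cat > h.py <<'E'
from bench import ctrl
import numpy as np, cv2
from scipy.optimize import minimize
def proj(cam,P):
    p=ctrl.camera_params(cam);W=p["world_to_cam"];P=np.atleast_2d(P)
    c=P@W[:3,:3].T+W[:3,3];u=c@p["K"].T;return u[:,:2]/u[:,2:]
def back(cam,uv,z):
    p=ctrl.camera_params(cam);W=p["world_to_cam"];R=W[:3,:3];C=-R.T@W[:3,3]
    d=R.T@np.linalg.solve(p["K"],[uv[0],uv[1],1]);return C+d*(z-C[2])/d[2]
def box(x,y,a,xs,ys,zs):
    c,s=np.cos(a),np.sin(a)
    return np.array([[x+c*i-s*j,y+s*i+c*j,k] for i in xs for j in ys for k in zs])
def fit(cam,mask,x0,xs,ys,zs,ignore=None):
    S=4
    def sil(v):
        q=proj(cam,box(*v,xs,ys,zs));h=cv2.convexHull(((q+.5)*16-8).astype(np.float32)).round().astype(np.int32)
        big=np.zeros((480*S,640*S),np.uint8)
        h=cv2.convexHull((((q+.5)*S-.5)*16).astype(np.float32)).round().astype(np.int32)
        cv2.fillConvexPoly(big,h,255,shift=4)
        return cv2.resize(big,(640,480),interpolation=cv2.INTER_AREA)/255.
    m=mask.astype(float)
    w=np.ones_like(m) if ignore is None else (~ignore).astype(float)
    f=lambda v:(np.abs(sil(v)-m)*w).sum()
    sx=np.array(x0)+np.vstack([np.zeros(3),np.diag([.01,.01,.08])])
    r=minimize(f,x0,method="Nelder-Mead",options=dict(initial_simplex=sx,xatol=1e-5,fatol=.1,maxiter=300))
    return r.x,r.fun,m.sum()
def togate(g,p):
    c,s=np.cos(g[2]),np.sin(g[2]);d=np.array(p[:2])-g[:2];return np.array([c*d[0]+s*d[1],-s*d[0]+c*d[1]])
def toworld(g,p):
    c,s=np.cos(g[2]),np.sin(g[2]);return np.array([g[0]+c*p[0]-s*p[1],g[1]+s*p[0]+c*p[1]])
E
python3 - <<'E'
from h import *
for cam in("top","scene"):
    im=ctrl.get_image(cam)
    for t in("shell","gate"):
        for r in ctrl.regions_of(cam,t)[:4]:
            print(cam,t,r["confidence"],np.round(r["at"],1),r["region"].sum())
            np.save(f"/tmp/{cam}_{t}_{int(r['at'][0])}.npy",r["region"])
    for t in("gate","bridge_under","stop_face","log_top","shell"):
        print(t,[(round(r["confidence"],2),np.round(r["at"],1)) for r in ctrl.mark_of(cam,t)[:4]])
E
ls /tmp/*.npy
```

```text
top shell 0.79 [340.6 249.8] 2163
top shell 0.78 [354.  106.9] 2251
top shell 0.77 [472.8 226.3] 2388
top shell 0.63 [325.9 379.8] 2392
top gate 0.65 [276.6 256.7] 22273
gate [(0.57, array([250.9, 254.9]))]
bridge_under [(0.72, array([249.5, 256.8]))]
stop_face [(0.62, array([224.2, 257.3])), (0.38, array([292., 161.]))]
log_top [(0.52, array([188.1, 264.1]))]
shell [(0.89, array([351.9, 107.3])), (0.8, array([469.8, 226.5])), (0.64, array([325.5, 378.5])), (0.6, array([342.6, 250.9]))]
scene shell 0.93 [289.9 238.6] 2126
scene shell 0.82 [155.2 269.2] 2207
scene shell 0.79 [297.1 159.6] 1414
scene shell 0.64 [283.9 369.3] 3364
gate [(0.6, array([372.8, 232.8]))]
bridge_under [(0.75, array([373.7, 224.2])), (0.73, array([404.8, 225.2]))]
stop_face [(0.6, array([403.1, 226.7]))]
log_top [(0.63, array([429.4, 216.2]))]
shell [(0.88, array([288.8, 242.5])), (0.75, array([285.3, 373.8])), (0.69, array([156. , 272.6])), (0.67, array([296.8, 163.6]))]
/tmp/scene_shell_155.npy
/tmp/scene_shell_283.npy
/tmp/scene_shell_289.npy
/tmp/scene_shell_297.npy
/tmp/top_gate_276.npy
/tmp/top_shell_325.npy
/tmp/top_shell_340.npy
/tmp/top_shell_354.npy
/tmp/top_shell_472.npy
```

```bash
python3 - <<'E'
from h import *
from scipy.ndimage import binary_fill_holes
im=cv2.imread("pics/top0.png").astype(int);b,g,r=im[...,0],im[...,1],im[...,2]
for p in[(200,290),(400,290),(320,340),(247,340),(318,150),(300,220)]:print(p,im[p[1],p[0]])
hsv=cv2.cvtColor(im.astype(np.uint8),cv2.COLOR_BGR2HSV)
o=((hsv[...,0]<14)&(hsv[...,1]>140)&(hsv[...,2]>60)).astype(np.uint8)
n,l,st,c=cv2.connectedComponentsWithStats(o);print([(i,st[i],c[i]) for i in range(1,n) if st[i][4]>300])
i=l[250,325]; m=binary_fill_holes(cv2.morphologyEx(((l==i)&(i>0)).astype(np.uint8),cv2.MORPH_CLOSE,np.ones((5,5))))
print(m.sum());np.save("/tmp/o.npy",m)
pl=((b-r)>0)
pl=(pl&(np.arange(640)[None]>160)&(np.arange(640)[None]<420)&(np.arange(480)[:,None]>180)&(np.arange(480)[:,None]<325)).astype(np.uint8)
pl=cv2.morphologyEx(pl,cv2.MORPH_OPEN,np.ones((3,3)));
n,l,st,c=cv2.connectedComponentsWithStats(pl);k=1+st[1:,4].argmax();print(st[k]);P=binary_fill_holes(cv2.morphologyEx((l==k).astype(np.uint8),cv2.MORPH_CLOSE,np.ones((7,7))))
cv2.imwrite("pics/m.png",(P*120+m*120).astype(np.uint8))
X=(-.095,.095);Y=(-.27,.14)
g0=back("top",(251,255),.012);g0=[g0[0],g0[1],.06];print(g0)
G,e,n=fit("top",P,g0,X,Y,(0,.012));print("gate col",G,e,n)
G2,e,n=fit("top",np.load("/tmp/top_gate_276.npy"),g0,X,Y,(0,.012));print("gate net",G2,e,n)
s0=back("top",(341,248),.038);s0=[s0[0],s0[1],.25]
xs=(-.03,.03);ys=(-.055,.055);z=(.012,.038)
for M in(m,np.load("/tmp/top_shell_340.npy")):
    s,e,n=fit("top",M,s0,xs,ys,z);print("shell",s,e,n,togate(G,s[:2]),s[2]-G[2])
for cam,t,uv,zz in[("top","bridge",(249.5,256.8),.042),("top","stop",(224.2,257.3),.012),("top","log",(188.1,264.1),.03),("scene","log",(429.4,216.2),.03),("scene","stop",(403.1,226.7),.012)]:
    print(cam,t,togate(G,back(cam,uv,zz)))
np.save("/tmp/G.npy",G)
ms=np.load("/tmp/scene_shell_289.npy")
s,e,n=fit("scene",ms,s0,xs,ys,z);print("scene shell",s,e,n,togate(G,s[:2]),s[2]-G[2])
E
```

```text
(200, 290) [138 132 131]
(400, 290) [98 95 93]
(320, 340) [110 121 131]
(247, 340) [52 76 99]
(318, 150) [106 118 127]
(300, 220) [142 140 135]
[(1, array([584,  72,  32,  31, 707], dtype=int32), array([599.29137199,  87.08203678])), (3, array([ 306,  221,   70,   53, 2079], dtype=int32), array([340.06108706, 247.09187109]))]
2126
[  171   189   238   126 20520]
[np.float64(0.5546964728133714), np.float64(0.04686404692984758), 0.06]
gate col [0.5569098  0.04398076 0.10831163] 770.2627450980392 24158.0
gate net [0.55546475 0.04402959 0.11222544] 2717.6392156862744 22273.0
shell [ 0.56982673 -0.1094545   0.35527324] 132.4470588235294 2126.0 [-0.00374511 -0.15393246] 0.24696160997537664
shell [ 0.56934643 -0.10948042  0.3720996 ] 107.47843137254901 2163.0 [-0.0042254 -0.1539063] 0.2637879730212901
top bridge [-0.00668366  0.00259059]
top stop [-0.0014747   0.05051346]
top log [-0.00850306  0.11062005]
scene log [-0.00152306  0.10571331]
scene stop [-0.00024235  0.05668019]
scene shell [ 0.57166286 -0.11074866  0.36030146] 69.42352941176472 2126.0 [-0.00205964 -0.15541752] 0.25198982956882465
```

View pics/m.png

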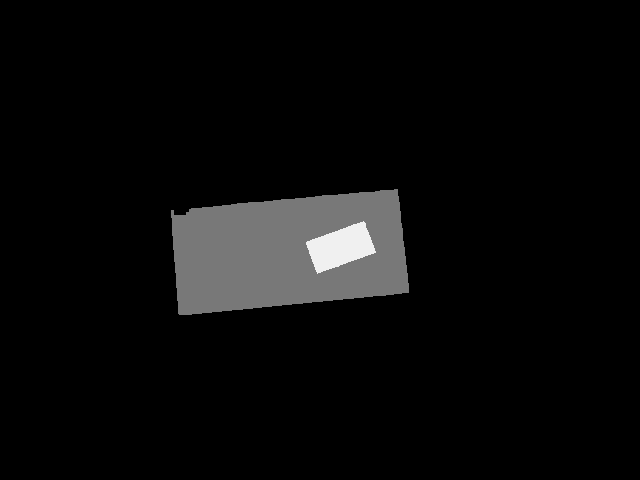

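```bash
cat >> h.py <<'E'
from scipy.spatial.transform import Rotation as Ro
G=np.array([.5569,.0440,.1083])
def plan(gx,gy,tipz,sgn=None,dyaw=0):
    s=ctrl.get_state();R=Ro.from_rotvec(s["tool_rot"]);M=R.as_matrix();p=s["position"]
    a=G[2]+dyaw
    if sgn is None: sgn=1 if M[:2,1]@[np.cos(a),np.sin(a)]>0 else -1
    y=sgn*np.array([np.cos(a),np.sin(a),0]);x=np.array([0,0,-1.]);T=np.column_stack([x,y,np.cross(x,y)])
    t=np.array([*toworld(G,(gx,gy)),tipz+.182])
    rv=Ro.from_matrix(M.T@T).as_rotvec()
    tip=p+M[:,0]*.182
    print("t",round(s["time"],2),"tip gate mm",np.round(togate(G,tip)*1e3,1),round(tip[2]*1e3,1),"F",np.round(s["ft_force"],1),"grip",round(s["grip_width"]*87,1),"q",np.round(s["joint_positions"],2))
    print(" d in cur axes mm",np.round(M.T@(t-p)*1e3,1)," rotvec",np.round(rv,3)," d in target axes",np.round(T.T@(t-p)*1e3,1))
E
python3 -c "
from h import *
s=ctrl.get_state();print(Ro.from_rotvec(s['tool_rot']).as_matrix().round(2))
plan(-.0035,-.245,.09,1);plan(-.0035,-.245,.09,-1)"
```

```text
[[ 0.    0.24 -0.97]
 [-0.   -0.97 -0.24]
 [-1.    0.    0.  ]]
t 0.95 tip gate mm [-468.6 -627.3] 222.8 F [-0.7  0.4  0.3] grip 86.6 q [ 1.34  0.32 -0.07  1.45  0.02  1.37 -0.06]
 d in cur axes mm [ 132.8 -314.4 -513.5]  rotvec [-1.432  0.    -0.   ]  d in target axes [ 132.8  465.1 -382.3]
t 0.95 tip gate mm [-468.6 -627.3] 222.8 F [-0.7  0.4  0.3] grip 86.6 q [ 1.34  0.32 -0.07  1.45  0.02  1.37 -0.06]
 d in cur axes mm [ 132.8 -314.4 -513.5]  rotvec [ 1.709 -0.    -0.   ]  d in target axes [ 132.8 -465.1  382.3]
```

```bash
python3 -m crank '[0,-31.4,-51.3,0,0,0,24, 0,-31.4,-51.3,0,0,0,24, 0,-31.4,-51.3,0,0,0,24, 0,-31.4,-51.3,0,0,0,24, 0,-31.4,-51.3,0,0,0,24]' 10
python3 -m crank '[0,-31.4,-51.3,0,0,0,24, 0,-31.4,-51.3,0,0,0,24, 0,-31.4,-51.3,0,0,0,24, 0,-31.4,-51.3,0,0,0,24, 0,-31.4,-51.3,0,0,0,24]'
python3 -m crank '[0,0,0,-0.143,0,0,24, 0,0,0,-0.143,0,0,24, 0,0,0,-0.143,0,0,24, 0,0,0,-0.143,0,0,24, 0,0,0,-0.143,0,0,24]'
python3 -m crank '[10,0,0,-0.143,0,0,24, 20,0,0,-0.143,0,0,24, 30,0,0,-0.143,0,0,24, 30,0,0,-0.143,0,0,24, 30,0,0,-0.143,0,0,24]'
python3 - <<'E'
from h import *
im=ctrl.get_image("top");cv2.imwrite("pics/top1.png",im[:,:,::-1])
im=ctrl.get_image("wrist");cv2.imwrite("pics/wrist1.png",im[:,:,::-1])
plan(-.0035,-.245,.018)
E
```

```text
time: 1.58
position: [0.3703, -0.4138, 0.4051]
tool_rot: [2.09, 0.258, -2.089]
ft_force: [0.7, 0.0, 0.5]
grip_width: 0.515
time: 2.2
position: [0.5806, -0.1992, 0.405]
tool_rot: [2.091, 0.258, -2.09]
ft_force: [0.2, -0.2, 0.6]
grip_width: 0.28
time: 2.82
position: [0.5795, -0.2005, 0.4048]
tool_rot: [1.639, 0.86, -1.639]
ft_force: [-0.9, 0.1, 0.7]
grip_width: 0.273
time: 3.45
position: [0.5795, -0.2007, 0.284]
tool_rot: [1.127, 1.259, -1.127]
ft_force: [-0.4, -0.2, -0.5]
grip_width: 0.271
t 3.55 tip gate mm [  -6.6 -244.8] 99.2 F [ 0.2 -0.3 -1.2] grip 23.9 q [ 0.8   0.4  -0.63  1.68  0.25  1.16  0.21]
 d in cur axes mm [81.2  2.5 -0.1]  rotvec [-0.002 -0.003  0.006]  d in target axes [81.2  2.  -0.4]
```

View pics/wrist1.png

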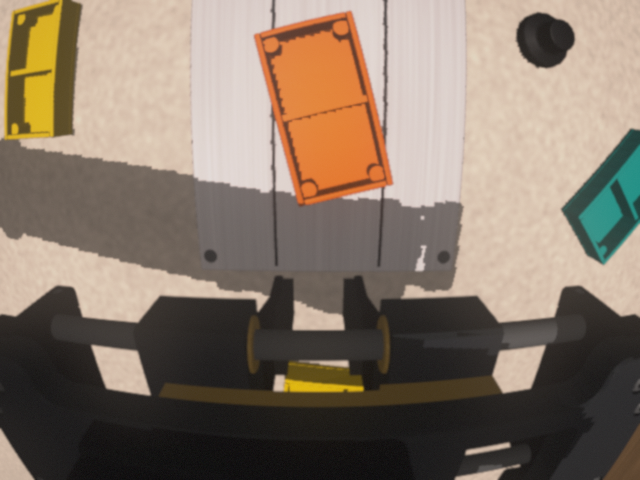

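View pics/top1.png

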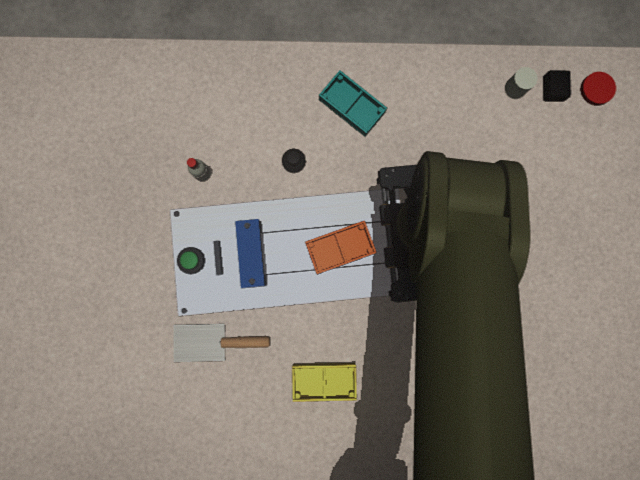

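```bash
python3 -m crank '[20,2,0,0,0,0,24, 20,0,0,0,0,0,24, 20,0,0,0,0,0,24, 14,0,0,0,0,0,24, 6,0,0,0,0,0,24]'
python3 - <<'E'
from h import *
im=ctrl.get_image("wrist");cv2.imwrite("pics/wrist2.png",im[:,:,::-1])
plan(-.0035,-.205,.018)
E
```

```text
time: 4.18
position: [0.5812, -0.2002, 0.2034]
tool_rot: [1.131, 1.259, -1.132]
ft_force: [-0.6, 0.7, -0.1]
grip_width: 0.273
t 4.22 tip gate mm [  -2.6 -245.2] 21.2 F [-0.7  0.9 -0.4] grip 23.9 q [ 0.77  0.49 -0.6   1.73  0.32  1.02  0.16]
 d in cur axes mm [  3.3  -1.3 -40.4]  rotvec [-0.002 -0.001  0.002]  d in target axes [  3.2  -1.2 -40.4]
```

View pics/wrist2.png

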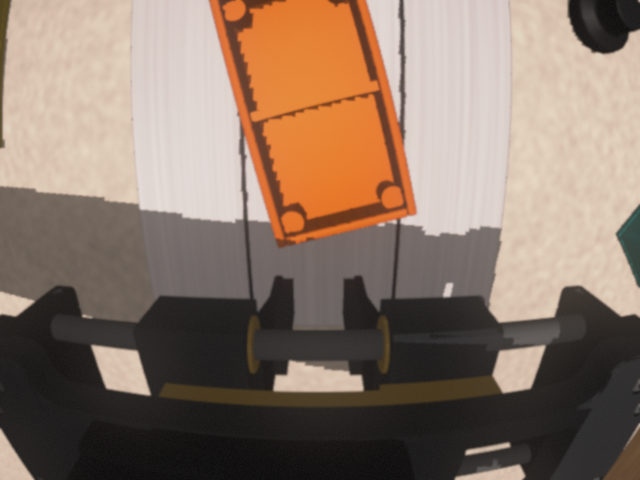

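```bash
python3 -m crank '[0,0,-6,0,0,0,24, 1,0,-6,0,0,0,24, 1,0,-6,0,0,0,24, 0,0,-6,0,0,0,24, 0,0,-6,0,0,0,24]'
python3 - <<'E'
from h import *
im=ctrl.get_image("wrist");cv2.imwrite("pics/wrist3.png",im[:,:,::-1])
plan(-.0035,-.205,.018)
E
python3 -m crank '[0,0,-5,0,0,0,24, 0,0,-5,0,0,0,24, 0,0,-5,0,0,0,24, 0,0,-5,0,0,0,24, 0,0,-5,0,0,0,24]'
python3 - <<'E'
from h import *
im=ctrl.get_image("wrist");cv2.imwrite("pics/wrist4.png",im[:,:,::-1])
im=ctrl.get_image("top");cv2.imwrite("pics/top4.png",im[:,:,::-1])
plan(-.0035,-.205,.018)
E
```

```text
time: 4.85
position: [0.5783, -0.1705, 0.203]
tool_rot: [1.13, 1.256, -1.131]
ft_force: [0.2, -1.6, 1.5]
grip_width: 0.275
t 4.9 tip gate mm [  -1.7 -214.6] 21.0 F [ 0.3 -0.5  0.1] grip 23.9 q [ 0.74  0.47 -0.61  1.76  0.31  1.01  0.12]
 d in cur axes mm [ 3.  -1.7 -9.5]  rotvec [-0.001  0.    -0.   ]  d in target axes [ 3.  -1.7 -9.5]
time: 5.52
position: [0.5756, -0.1453, 0.2027]
tool_rot: [1.131, 1.257, -1.131]
ft_force: [1.0, -2.0, 1.2]
grip_width: 0.275
t 5.62 tip gate mm [  -1.8 -189.2] 20.6 F [-0.1  0.8 -0.3] grip 23.9 q [ 0.72  0.46 -0.62  1.78  0.31  1.    0.08]
 d in cur axes mm [ 2.6 -1.7 15.6]  rotvec [-0.001 -0.001  0.   ]  d in target axes [ 2.6 -1.7 15.6]
```

View pics/wrist3.png

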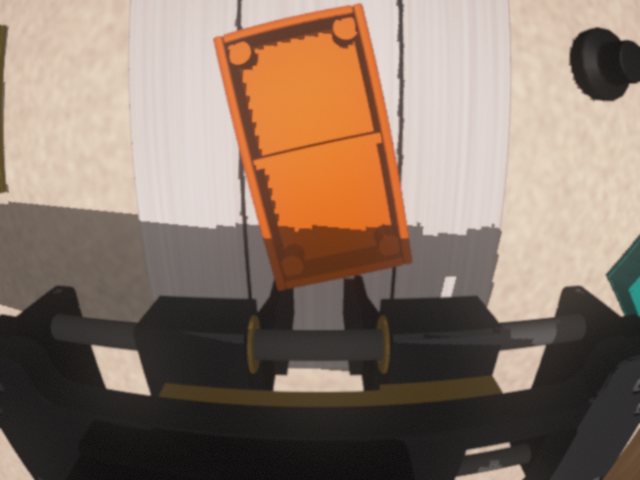

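View pics/wrist4.png

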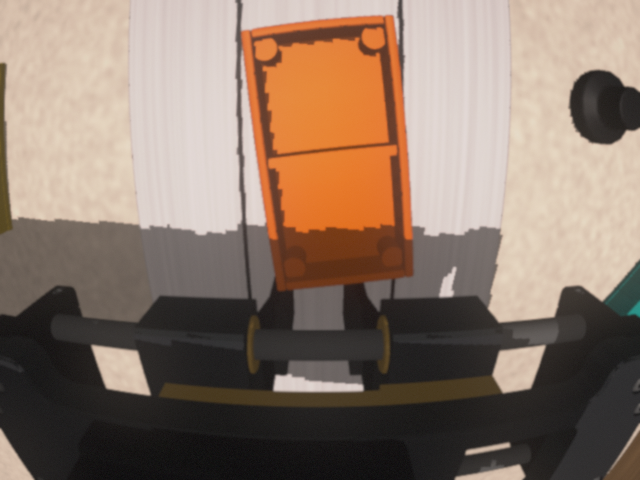

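View pics/top4.png

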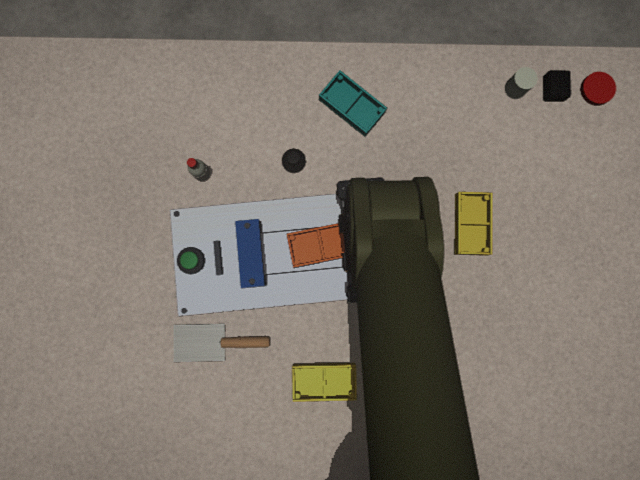

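```bash
python3 -m crank '[1,0,-4,0,0,0,24, 1,0,-4,0,0,0,24, 0,0,-4,0,0,0,24, 0,0,-4,0,0,0,24, 0,0,-2,0,0,0,24]'
python3 - <<'E'
from h import *
im=ctrl.get_image("wrist");cv2.imwrite("pics/wrist5.png",im[:,:,::-1])
im=ctrl.get_image("scene");cv2.imwrite("pics/scene5.png",im[:,:,::-1])
M=max((r for r in ctrl.regions_of("scene","shell") if abs(r["at"][0]-310)<35 and abs(r["at"][1]-235)<20),key=lambda r:r["region"].sum())["region"]
plan(-.0035,-.205,.018)
w=toworld(G,(.008,-.115))
s,e,n=fit("scene",M,[*w,G[2]],(-.03,.03),(-.055,.055),(.012,.038));print(s,e,n,togate(G,s[:2]),s[2]-G[2])
E
```

```text
time: 6.25
position: [0.5737, -0.127, 0.2005]
tool_rot: [1.131, 1.258, -1.13]
ft_force: [-0.6, -0.6, -1.1]
grip_width: 0.274
t 6.4 tip gate mm [  -1.7 -171.9] 18.6 F [-0.5  0.6 -0.3] grip 24.2 q [ 0.7   0.45 -0.63  1.8   0.31  0.99  0.05]
 d in cur axes mm [ 0.6 -1.7 33. ]  rotvec [-0.002 -0.001 -0.   ]  d in target axes [ 0.6 -1.8 33. ]
[ 0.57885312 -0.0590951   0.10355687] 681.2039215686274 1470.0 [ 0.01068111 -0.10486398] -0.004743125594417502
```

View pics/wrist5.png

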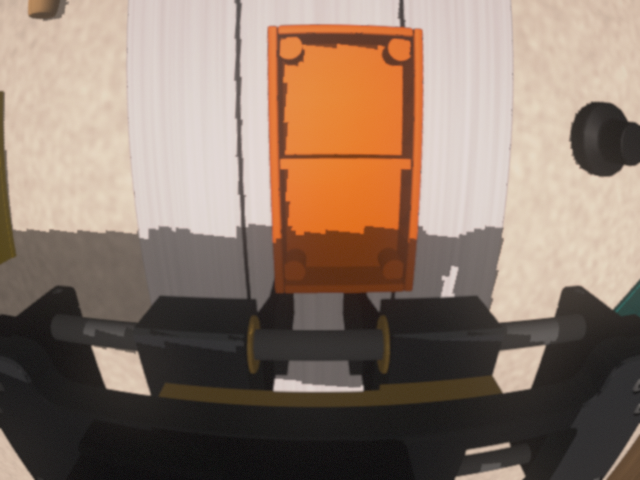

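View pics/scene5.png

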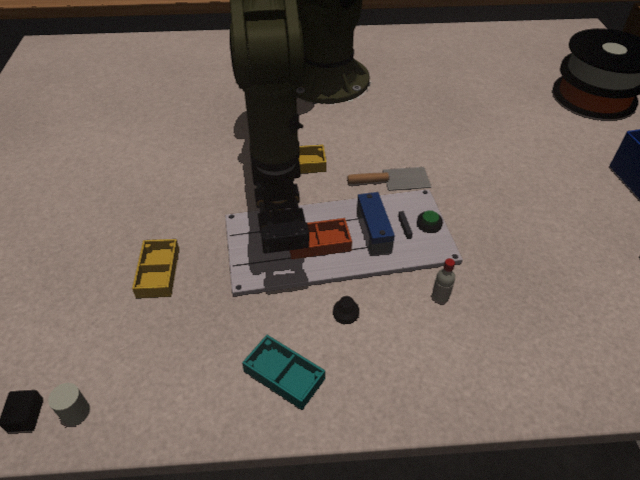

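```bash
python3 -m crank '[0,0,8,0,0,0,24, -25,0,0,0,0,0,24, -25,0,0,0,0,0,87, 0,12,-36,0,0,0,87, 0,0,-37,0,0,0,87]'
python3 - <<'E'
from h import *
im=ctrl.get_image("wrist");cv2.imwrite("pics/wrist6.png",im[:,:,::-1])
plan(.0105,-.107,.018)
E
```

```text
time: 7.02
position: [0.5796, -0.0621, 0.2514]
tool_rot: [1.133, 1.255, -1.131]
ft_force: [0.9, 0.4, 0.6]
grip_width: 0.529
t 7.08 tip gate mm [  11.1 -100.1] 69.3 F [-0.7  3.9  0.6] grip 50.1 q [ 0.63  0.38 -0.69  1.78  0.27  1.08 -0.04]
 d in cur axes mm [51.3 -0.4  6.4]  rotvec [ 0.003 -0.004 -0.001]  d in target axes [51.3 -0.4  6.2]
```

View pics/wrist6.png

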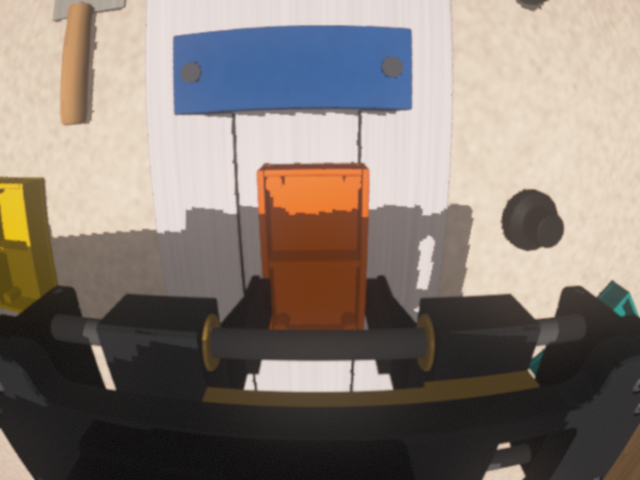

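```bash
python3 -m crank '[0,0,7,0,0,0,87, 0,0,0,0,0,0,87, 0,0,0,0,0,0,87, 0,0,0,0,0,0,87, 0,0,0,0,0,0,87]'
python3 - <<'E'
from h import *
im=ctrl.get_image("wrist");cv2.imwrite("pics/wrist7.png",im[:,:,::-1])
plan(.0105,-.107,.018)
E
```

```text
time: 7.7
position: [0.5796, -0.069, 0.2507]
tool_rot: [1.131, 1.257, -1.131]
ft_force: [0.6, 0.4, 0.0]
grip_width: 0.992
t 7.75 tip gate mm [  10.3 -114.7] 68.7 F [-0.5 -0.3 -0. ] grip 86.6 q [ 0.64  0.39 -0.68  1.77  0.27  1.08 -0.03]
 d in cur axes mm [50.7  0.2 -7.7]  rotvec [-0.002  0.     0.   ]  d in target axes [50.7  0.2 -7.7]
```

View pics/wrist7.png

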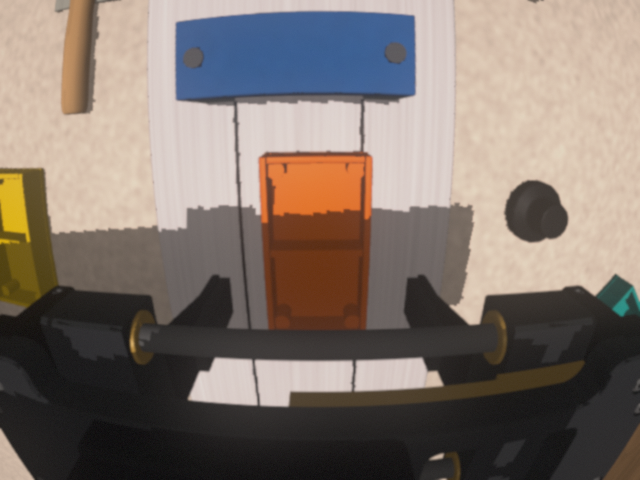

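```bash
python3 -m crank '[15,0,-7.5,0,0,0,87, 15,0,0,0,0,0,87, 12,0,0,0,0,0,87, 5,0,0,0,0,0,87, 0,0,0,0,0,0,87]'
python3 - <<'E'
from h import *
im=ctrl.get_image("wrist");cv2.imwrite("pics/wrist8.png",im[:,:,::-1])
plan(-.0133,-.107,.018)
E
```

```text
time: 8.38
position: [0.5787, -0.0614, 0.2032]
tool_rot: [1.131, 1.258, -1.131]
ft_force: [-0.1, 0.4, 0.0]
grip_width: 1.002
t 8.43 tip gate mm [  10.5 -107.1] 21.7 F [0.4 0.8 0.1] grip 87.1 q [ 0.61  0.44 -0.66  1.81  0.32  0.99 -0.07]
 d in cur axes mm [  3.7 -23.8  -0.1]  rotvec [-0.002 -0.    -0.   ]  d in target axes [  3.7 -23.8  -0.1]
```

View pics/wrist8.png

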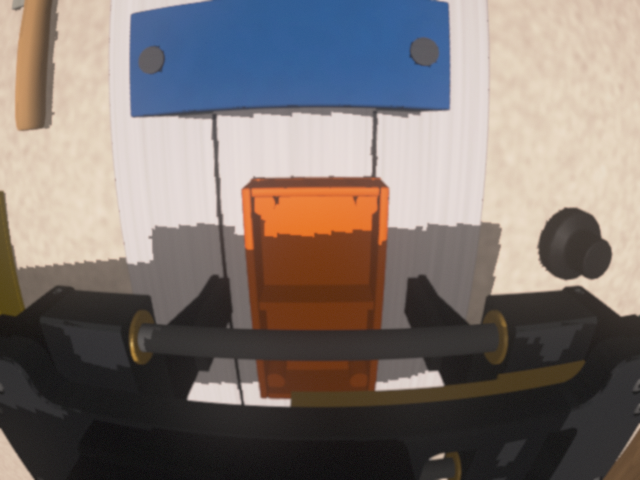

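```bash
python3 -m crank '[1,-6,0,0,0,0,87, 1,-6,0,0,0,0,87, 0,-5,0,0,0,0,87, 0,-4,0,0,0,0,87, 0,-3,0,0,0,0,87]'
python3 - <<'E'
from h import *
im=ctrl.get_image("wrist");cv2.imwrite("pics/wrist9.png",im[:,:,::-1])
plan(-.0133,-.107,.018)
E
```

```text
time: 9.05
position: [0.5548, -0.0639, 0.2019]
tool_rot: [1.131, 1.257, -1.131]
ft_force: [1.0, 0.2, -0.5]
grip_width: 0.998
t 9.1 tip gate mm [ -14.  -107.1] 19.9 F [-0.3  0.2  0.1] grip 87.1 q [ 0.64  0.4  -0.67  1.87  0.3   0.97 -0.05]
 d in cur axes mm [ 1.9  0.7 -0.1]  rotvec [-0.002  0.    -0.   ]  d in target axes [ 1.9  0.7 -0.1]
```

View pics/wrist9.png

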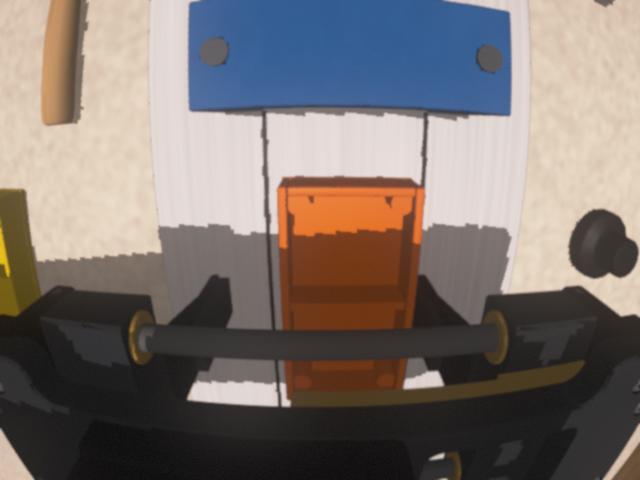

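```bash
python3 -m crank '[0,4,0,0,0,0,87, -25,0,0,0,0,0,87, -25,0,0,0,0,0,60, 0,10,40,0,0,0,24, 0,0,35,0,0,0,24]'
python3 -m crank '[0,0,0,0,0,0,24, 0,0,0,0,0,0,24, 0,0,0,0,0,0,24, 0,0,0,0,0,0,24, 0,0,0,0,0,0,24]'
python3 - <<'E'
from h import *
im=ctrl.get_image("wrist");cv2.imwrite("pics/wrist10.png",im[:,:,::-1])
im=ctrl.get_image("top");cv2.imwrite("pics/top10.png",im[:,:,::-1])
plan(0,-.182,.018)
E
```

```text
time: 9.72
position: [0.5778, -0.1377, 0.2524]
tool_rot: [1.13, 1.256, -1.129]
ft_force: [-0.4, 0.1, 0.4]
grip_width: 0.743
time: 10.35
position: [0.5768, -0.1364, 0.2518]
tool_rot: [1.13, 1.258, -1.13]
ft_force: [0.0, -0.5, -0.4]
grip_width: 0.284
t 10.45 tip gate mm [   0.2 -181.8] 69.8 F [-0.2  0.4 -0.6] grip 24.2 q [ 0.73  0.4  -0.65  1.75  0.27  1.08  0.09]
 d in cur axes mm [51.8 -0.2  0.2]  rotvec [-0.002  0.     0.   ]  d in target axes [51.8 -0.2  0.2]
```

View pics/wrist10.png

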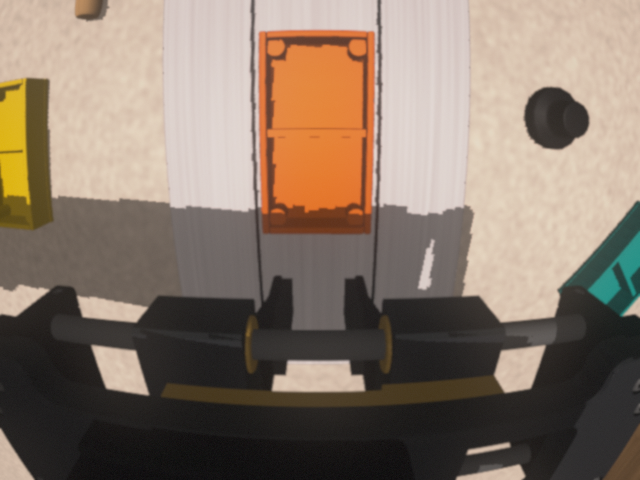

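View pics/top10.png

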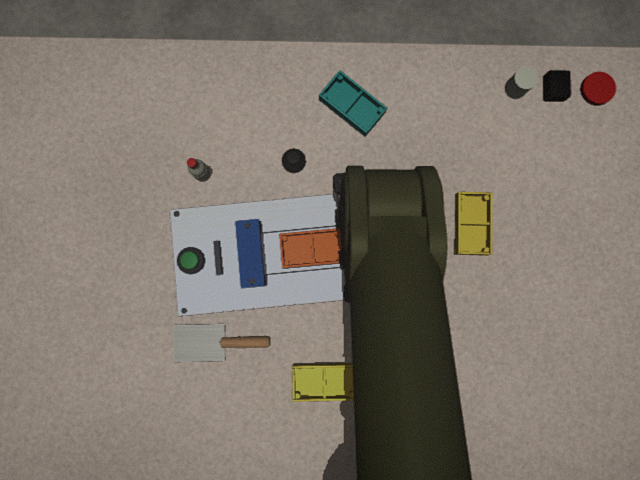

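```bash
python3 -m crank '[15,0,4,0,0,0,24, 15,0,0,0,0,0,24, 12,0,0,0,0,0,24, 6,0,0,0,0,0,24, 2,0,0,0,0,0,24]'
python3 -m crank '[0,0,-7,0,0,0,24, 0,0,-7,0,0,0,24, 0,0,-7,0,0,0,24, 0,0,-7,0,0,0,24, 0,0,-7,0,0,0,24]'
python3 - <<'E'
from h import *
im=ctrl.get_image("wrist");cv2.imwrite("pics/wrist11.png",im[:,:,::-1])
plan(0,-.0645,.018)
E
```

```text
time: 11.08
position: [0.5771, -0.1408, 0.2011]
tool_rot: [1.131, 1.258, -1.131]
ft_force: [0.2, -0.3, 0.4]
grip_width: 0.277
time: 11.7
position: [0.5737, -0.1062, 0.2022]
tool_rot: [1.131, 1.256, -1.131]
ft_force: [0.5, -2.3, 1.7]
grip_width: 0.276
t 11.75 tip gate mm [   0.6 -149.7] 20.2 F [-0.2 -0.8  1. ] grip 23.9 q [ 0.67  0.44 -0.64  1.81  0.31  0.99  0.01]
 d in cur axes mm [  2.2  -0.6 -85.2]  rotvec [-0.001  0.    -0.001]  d in target axes [  2.2  -0.5 -85.2]
```

View pics/wrist11.png

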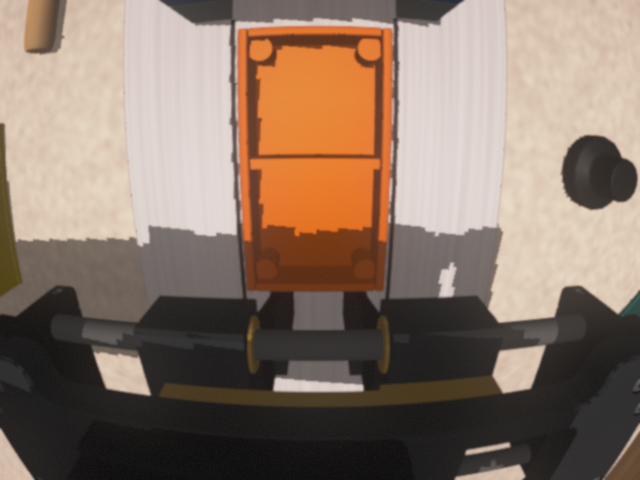

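```bash
python3 -m crank '[0,0,-7,0,0,0,24, 0,0,-7,0,0,0,24, 0,0,-7,0,0,0,24, 0,0,-7,0,0,0,24, 0,0,-7,0,0,0,24]'
python3 - <<'E'
from h import *
im=ctrl.get_image("wrist");cv2.imwrite("pics/wrist12.png",im[:,:,::-1])
im=ctrl.get_image("scene");cv2.imwrite("pics/scene12.png",im[150:330,200:500,::-1].repeat(2,0).repeat(2,1))
plan(0,-.0645,.018)
E
```

```text
time: 12.38
position: [0.5697, -0.0708, 0.2017]
tool_rot: [1.131, 1.257, -1.131]
ft_force: [0.6, -2.7, 2.3]
grip_width: 0.274
t 12.47 tip gate mm [   0.3 -114.2] 19.6 F [ 0.6 -0.4  0.3] grip 23.9 q [ 0.63  0.43 -0.66  1.83  0.31  0.98 -0.05]
 d in cur axes mm [  1.7  -0.4 -49.9]  rotvec [-0.001 -0.001  0.   ]  d in target axes [  1.6  -0.3 -49.9]
```

View pics/wrist12.png

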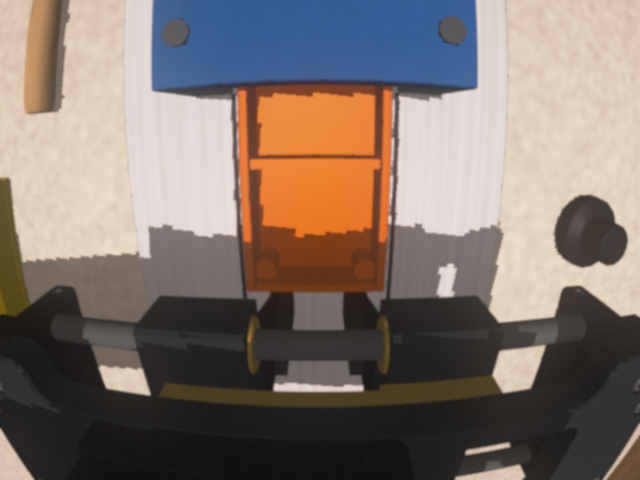

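View pics/scene12.png

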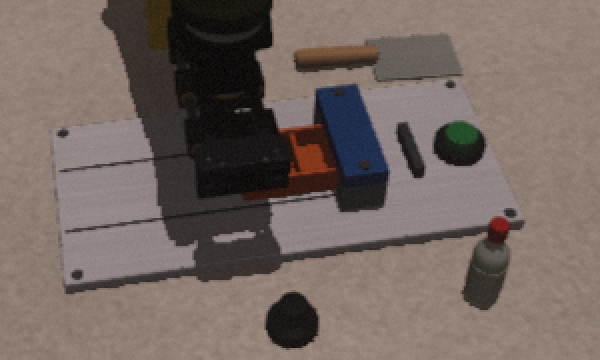

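Under the bridge and centred; I'll keep going to just short of the stop, then creep.

```bash
python3 -m crank '[0,0,-8,0,0,0,24, 0,0,-8,0,0,0,24, 0,0,-8,0,0,0,24, 0,0,-8,0,0,0,24, 0,0,-8,0,0,0,24]'
python3 -m crank '[0,0,-2,0,0,0,24, 0,0,-2,0,0,0,24, 0,0,-2,0,0,0,24, 0,0,-1,0,0,0,24, 0,0,-1,0,0,0,24]'
python3 - <<'E'
from h import *
im=ctrl.get_image("wrist");cv2.imwrite("pics/wrist13.png",im[:,:,::-1])
plan(0,-.0645,.018)
E
```

```text
time: 13.1
position: [0.5654, -0.0308, 0.2016]
tool_rot: [1.13, 1.258, -1.131]
ft_force: [0.1, -1.2, -0.4]
grip_width: 0.273
time: 13.72
position: [0.5647, -0.0237, 0.2017]
tool_rot: [1.131, 1.257, -1.131]
ft_force: [0.1, -1.2, -0.4]
grip_width: 0.275
t 13.78 tip gate mm [  0.5 -67.9] 19.7 F [ 0.1 -1.5 -0.4] grip 23.9 q [ 0.57  0.41 -0.67  1.85  0.31  0.98 -0.13]
 d in cur axes mm [ 1.7 -0.5 -3.4]  rotvec [-0.002 -0.    -0.   ]  d in target axes [ 1.7 -0.5 -3.4]
```

View pics/wrist13.png

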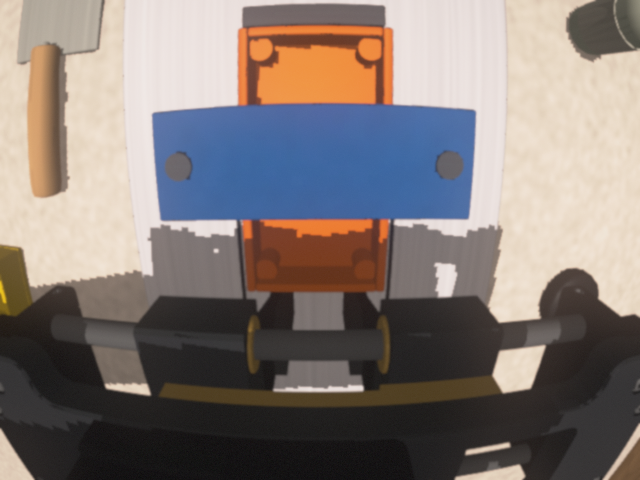

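```bash
python3 -m crank '[0,0,-1,0,0,0,24, 0,0,-1,0,0,0,24, 0,0,-1,0,0,0,24, 0,0,0,0,0,0,24, 0,0,0,0,0,0,24]'; python3 -c "
from h import *
plan(0,-.0645,.018)"
python3 -m crank '[0,0,-1,0,0,0,24, 0,0,-1,0,0,0,24, 0,0,0,0,0,0,24, 0,0,0,0,0,0,24, 0,0,0,0,0,0,24]'; python3 -c "
from h import *
plan(0,-.0645,.018)"
```

```text
time: 14.4
position: [0.5644, -0.0207, 0.2017]
tool_rot: [1.131, 1.257, -1.131]
ft_force: [0.1, -1.8, -0.3]
grip_width: 0.278
t 14.4 tip gate mm [  0.5 -65.2] 19.7 F [ 0.1 -1.8 -0.3] grip 24.2 q [ 0.56  0.41 -0.67  1.86  0.31  0.98 -0.14]
 d in cur axes mm [ 1.7 -0.5 -0.6]  rotvec [-0.002  0.    -0.   ]  d in target axes [ 1.7 -0.5 -0.6]
time: 15.02
position: [0.5644, -0.0202, 0.2018]
tool_rot: [1.13, 1.255, -1.132]
ft_force: [0.6, -6.1, 0.6]
grip_width: 0.275
t 15.03 tip gate mm [  0.6 -65.1] 19.9 F [ 0.6 -6.1  0.6] grip 23.9 q [ 0.56  0.41 -0.67  1.86  0.31  0.98 -0.14]
 d in cur axes mm [ 1.8 -0.6 -0.2]  rotvec [-0.003  0.002 -0.   ]  d in target axes [ 1.8 -0.6 -0.2]
```

```bash
python3 -m crank '[0,0,-1,0,0,0,24, 0,0,-1,0,0,0,24, 0,0,0,0,0,0,24, 0,0,0,0,0,0,24, 0,0,0,0,0,0,24]'; python3 - <<'E'
from h import *
im=ctrl.get_image("wrist");cv2.imwrite("pics/wrist14.png",im[:,:,::-1])
plan(0,-.0645,.018)
E
```

```text
time: 15.65
position: [0.5644, -0.0197, 0.202]
tool_rot: [1.129, 1.253, -1.134]
ft_force: [1.3, -8.2, 0.7]
grip_width: 0.272
t 15.7 tip gate mm [  0.7 -65. ] 20.0 F [ 2.4 -8.6 -0.3] grip 24.1 q [ 0.56  0.41 -0.67  1.86  0.31  0.98 -0.15]
 d in cur axes mm [ 2.  -0.6  0.3]  rotvec [-0.004  0.005 -0.   ]  d in target axes [ 2.  -0.6  0.3]
```

View pics/wrist14.png

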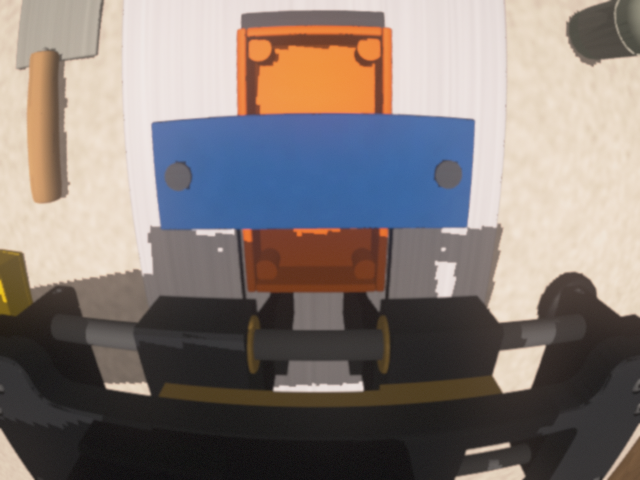

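```bash
python3 -m crank '[0,0,6,0,0,0,24, 0,0,6,0,0,0,24, -30,0,0,0,0,0,24, -30,0,0,0,0,0,24, -30,0,0,0,0,0,0]'
python3 -m crank '[0,0,-20,0,0,0,0, 0,0,-20,0,0,0,0, 0,0,-20,0,0,0,0, 0,0,-20,0,0,0,0, 0,0,0,0,0,0,0]'
python3 - <<'E'
from h import *
im=ctrl.get_image("wrist");cv2.imwrite("pics/wrist15.png",im[:,:,::-1])
s=ctrl.get_state();M=Ro.from_rotvec(s["tool_rot"]).as_matrix();p=s["position"]
print([(round(r["confidence"],2),np.round(r["at"],1)) for r in ctrl.mark_of("wrist","log_top")])
P=ctrl.camera_params("wrist");K=P["K"];H=P["hand_eye"]
for r in ctrl.mark_of("wrist","log_top")[:2]:
    u=(np.array(r["at"])-K[:2,2])/K[0,0];th=np.linalg.norm(u);d=np.array([*(np.sin(th)*u/th),np.cos(th)])
    C=p+M@H[:3,3];w=M@(H[:3,:3]@d)
    for z in(.03,.035,.04):print(z,togate(G,(C+w*(z-C[2])/w[2])))
for cam in("top","scene"):
    im=ctrl.get_image(cam);cv2.imwrite(f"pics/{cam}15.png",im[:,:,::-1])
plan(0,.108,.1)
E
```

```text
time: 16.32
position: [0.5651, -0.0279, 0.2925]
tool_rot: [1.131, 1.259, -1.13]
ft_force: [-0.3, -0.1, 0.2]
grip_width: 0.227
time: 16.95
position: [0.556, 0.054, 0.291]
tool_rot: [1.127, 1.262, -1.128]
ft_force: [1.3, 0.2, -0.4]
grip_width: 0.008
[(0.92, array([317. ,  95.8]))]
0.03 [-0.00053914  0.10764588]
0.035 [-0.000518    0.10732918]
0.04 [-0.00049686  0.10701247]
t 17.2 tip gate mm [0.5 5.9] 109.4 F [0.6 0.4 0.3] grip 0.4 q [ 0.52  0.3  -0.75  1.8   0.22  1.14 -0.21]
 d in cur axes mm [   9.4   -1.  -102. ]  rotvec [-0.004  0.     0.001]  d in target axes [   9.4   -0.6 -102. ]
```

View pics/wrist15.png

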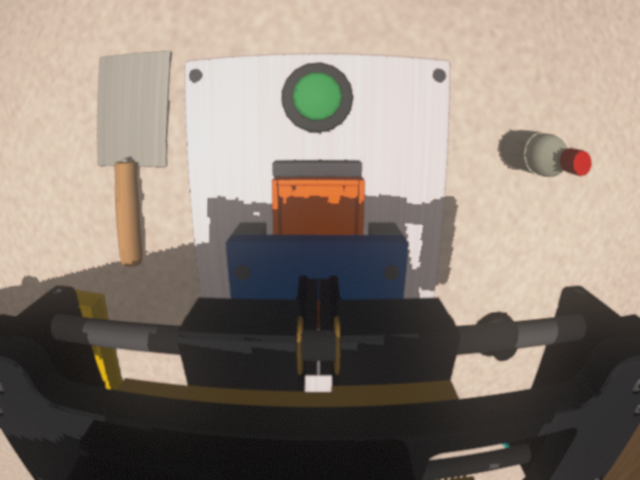

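View pics/top15.png

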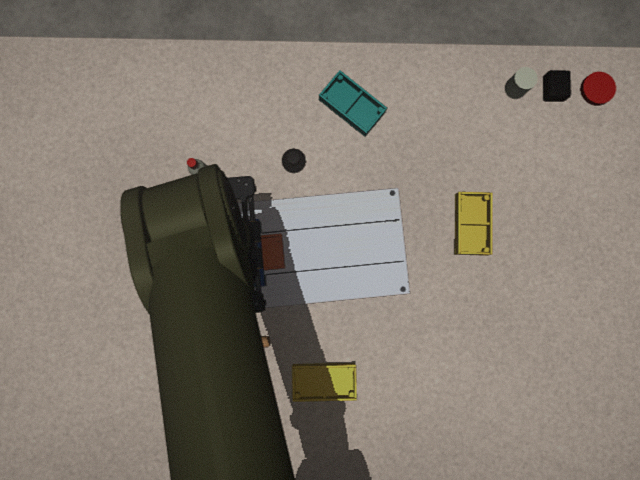

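View pics/scene15.png

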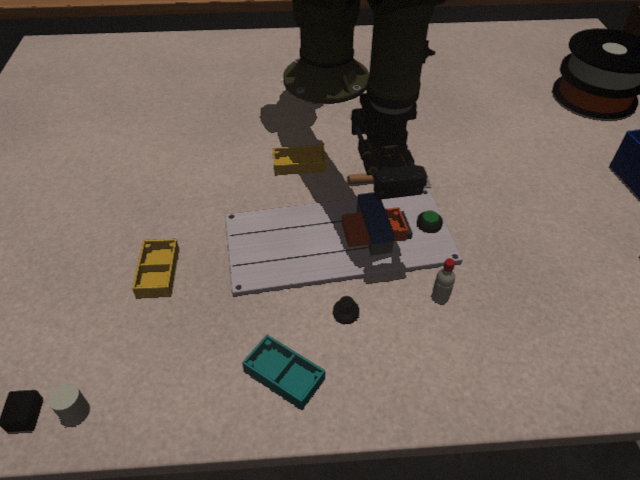

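```bash
python3 -m crank '[0,-1,-25,0,0,0,0, 0,0,-25,0,0,0,0, 0,0,-26,0,0,0,0, 0,0,-26,0,0,0,0, 0,0,0,0,0,0,0]'
python3 - <<'E'
from h import *
print("glue",togate(G,back("top",(202,175),0)),"knob",togate(G,back("top",(293,161),.0)))
im=ctrl.get_image("scene");cv2.imwrite("pics/scene16.png",im[120:330,300:560,::-1].repeat(2,0).repeat(2,1))
plan(-.0005,.1075,.05)
E
```

```text
time: 17.82
position: [0.5446, 0.1539, 0.2918]
tool_rot: [1.129, 1.259, -1.128]
ft_force: [0.9, 0.7, -0.3]
grip_width: 0.003
glue [0.15168881 0.08024774] knob [ 0.16202198 -0.08599135]
t 17.88 tip gate mm [-1.000e-01  1.088e+02] 109.7 F [ 0.1 -1.3 -0.1] grip 0.6 q [ 0.36  0.32 -0.8   1.78  0.25  1.14 -0.41]
 d in cur axes mm [59.7 -0.4  1.3]  rotvec [-0.002  0.     0.   ]  d in target axes [59.7 -0.4  1.3]
```

View pics/scene16.png

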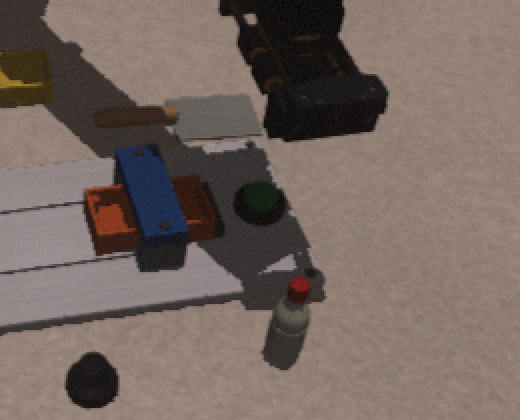

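```bash
python3 -m crank '[15,0,1,0,0,0,0, 15,0,0,0,0,0,0, 15,0,0,0,0,0,0, 13,0,0,0,0,0,0, 4,0,0,0,0,0,0]'
python3 -c "
from h import *
plan(-.0005,.1075,.035)"
```

```text
time: 18.5
position: [0.5447, 0.1511, 0.2283]
tool_rot: [1.13, 1.259, -1.132]
ft_force: [0.1, 0.3, 0.6]
grip_width: 0.005
t 18.5 tip gate mm [ -0.9 107.8] 46.3 F [0.1 0.3 0.6] grip 0.5 q [ 0.33  0.4  -0.76  1.83  0.32  1.04 -0.45]
 d in cur axes mm [11.3  0.1  0.3]  rotvec [-0.002  0.     0.002]  d in target axes [11.3  0.1  0.3]
```

```bash
python3 -m crank '[2,0,0,0,0,0,0, 2,0,0,0,0,0,0, 2,0,0,0,0,0,0, 2,0,0,0,0,0,0, 2,0,0,0,0,0,0]'
python3 -c "
from h import *
plan(-.0005,.1075,.035)"
```

```text
time: 19.12
position: [0.5451, 0.1513, 0.2197]
tool_rot: [1.131, 1.257, -1.131]
ft_force: [0.6, -0.5, -0.3]
grip_width: 0.007
t 19.12 tip gate mm [-1.000e-01  1.079e+02] 37.7 F [ 0.6 -0.5 -0.3] grip 0.6 q [ 0.32  0.41 -0.76  1.84  0.33  1.02 -0.46]
 d in cur axes mm [ 2.7 -0.4  0.5]  rotvec [-0.002  0.    -0.   ]  d in target axes [ 2.7 -0.4  0.5]
```

```bash
python3 -m crank '[1,0,0,0,0,0,0, 1,0,0,0,0,0,0, 1,0,0,0,0,0,0, 1,0,0,0,0,0,0, 0,0,0,0,0,0,0]'
python3 -c "
from h import *
plan(-.0005,.1075,.035)"
python3 -m crank '[1,0,0,0,0,0,0, 1,0,0,0,0,0,0, 1,0,0,0,0,0,0, 0,0,0,0,0,0,0, 0,0,0,0,0,0,0]'
python3 -c "
from h import *
plan(-.0005,.1075,.035)"
```

```text
time: 19.75
position: [0.5451, 0.1514, 0.2158]
tool_rot: [1.131, 1.257, -1.131]
ft_force: [-1.1, -0.1, 2.8]
grip_width: 0.006
t 19.75 tip gate mm [-1.00e-01  1.08e+02] 33.8 F [-1.1 -0.1  2.8] grip 0.6 q [ 0.32  0.42 -0.76  1.84  0.33  1.01 -0.47]
 d in cur axes mm [-1.2 -0.4  0.5]  rotvec [-0.002  0.     0.   ]  d in target axes [-1.2 -0.4  0.5]
time: 20.38
position: [0.5451, 0.1514, 0.2128]
tool_rot: [1.131, 1.257, -1.131]
ft_force: [-1.4, 0.1, 3.4]
grip_width: 0.007
t 20.38 tip gate mm [-1.00e-01  1.08e+02] 30.8 F [-1.4  0.1  3.4] grip 0.6 q [ 0.32  0.42 -0.75  1.84  0.34  1.01 -0.47]
 d in cur axes mm [-4.2 -0.4  0.5]  rotvec [-0.002  0.    -0.   ]  d in target axes [-4.2 -0.4  0.5]
```

Spring contact found; continue until it bottoms out.

```bash
for i in 1; do python3 -m crank '[1,0,0,0,0,0,0, 1,0,0,0,0,0,0, 0,0,0,0,0,0,0, 0,0,0,0,0,0,0, 0,0,0,0,0,0,0]'; done
python3 -m crank '[1,0,0,0,0,0,0, 1,0,0,0,0,0,0, 0,0,0,0,0,0,0, 0,0,0,0,0,0,0, 0,0,0,0,0,0,0]'
```

```text
time: 21.0
position: [0.5451, 0.1513, 0.2108]
tool_rot: [1.131, 1.257, -1.131]
ft_force: [-1.9, 0.2, 5.0]
grip_width: 0.006
time: 21.62
position: [0.5452, 0.1516, 0.2105]
tool_rot: [1.13, 1.256, -1.131]
ft_force: [-5.8, -1.5, 16.8]
grip_width: 0.008
```

```bash
python3 -m crank '[-4,0,0,0,0,0,0, -8,0,0,0,0,0,0, -20,0,0,0,0,0,0, -30,0,0,0,0,0,0, -30,0,0,0,0,0,0]'
python3 -m crank '[-30,0,0,0,0,0,0, 0,0,40,0,0,0,0, 0,0,50,0,0,0,0, 0,0,50,0,0,0,0, 0,0,0,0,0,0,0]'
python3 - <<'E'
from h import *
im=ctrl.get_image("wrist");cv2.imwrite("pics/wrist20.png",im[:,:,::-1])
im=ctrl.get_image("scene");cv2.imwrite("pics/scene20.png",im[:,:,::-1])
plan(0,-.1,.2)
E
```

```text
time: 22.25
position: [0.545, 0.1514, 0.3023]
tool_rot: [1.131, 1.258, -1.13]
ft_force: [0.5, 0.5, -0.3]
grip_width: 0.012
time: 22.88
position: [0.5604, 0.0066, 0.3312]
tool_rot: [1.136, 1.252, -1.138]
ft_force: [0.5, -0.2, 0.3]
grip_width: 0.001
t 22.98 tip gate mm [ -0.4 -32.2] 149.4 F [-0.5 -0.2 -0.1] grip 0.4 q [ 0.58  0.25 -0.75  1.75  0.18  1.21 -0.11]
 d in cur axes mm [-50.7   0.8  67.7]  rotvec [-0.004 -0.    -0.001]  d in target axes [-50.6   0.5  67.7]
```

View pics/wrist20.png

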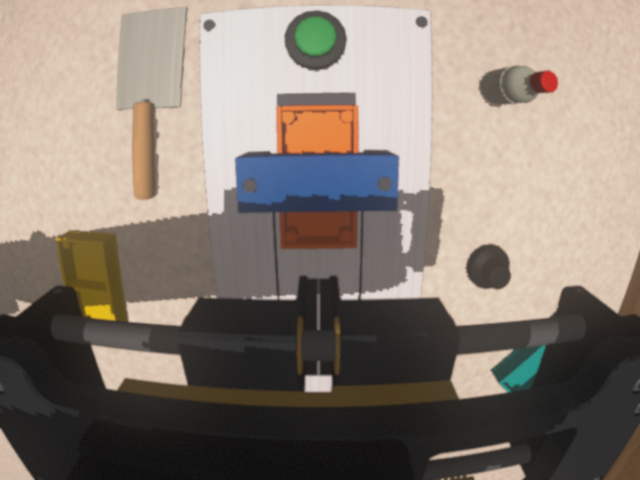

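View pics/scene20.png

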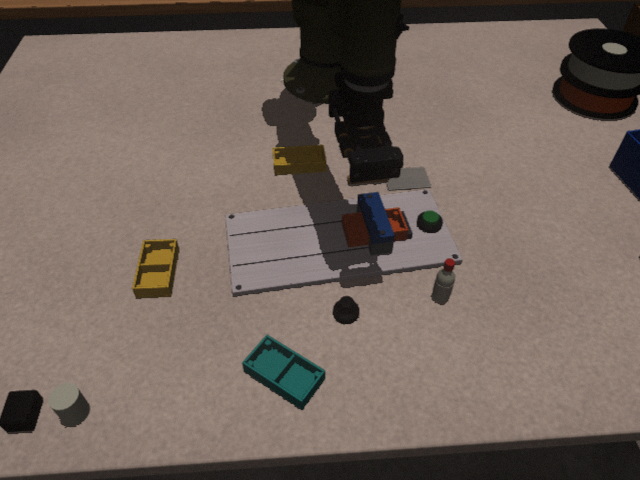

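```bash
python3 -m crank '[0,0,0,0,0,0,0, 0,0,0,0,0,0,0, 0,0,0,0,0,0,0, 0,0,0,0,0,0,0, 0,0,0,0,0,0,0]'; python3 -c "
from bench import ctrl
print(ctrl.close_job())"
```

```text
time: 23.6
position: [0.5599, 0.0122, 0.3307]
tool_rot: [1.13, 1.258, -1.131]
ft_force: [-0.3, 0.4, -0.0]
grip_width: 0.005
the job is handed in; nothing more can be done
None
```

The orange shell is fully home and square against the stop bar, the green button was pressed right down and let go, and the job was handed in at about 23.6 s.

- **Shell:** I squared it with two fingertips on its rear wall and nudged it sideways onto the lane. I then pushed it flat under the bridge until it met the stop. Contact showed as the push force rising from about 2 N to 8 N with no further travel, at fingertip position gate y = -65 mm (about -64.5 mm was expected).
- **Button:** I pressed it straight down with the closed fingertips. The spring force grew to 5 N and then jumped to 17 N with almost no further movement, so it had bottomed out. I then lifted clear.
- **Last checks:** The final wrist and scene pictures show the shell square and centred, touching the stop. The button is released, and the glue bottle, knob, scraper and look-alikes are where they were. The arm is clear, with about 0 N at the wrist.

One measurement was poor: fitting the scene camera's image of the shell while the gripper hid part of it left a large error. It still agreed with the fingertip position to about 2 mm. No other checks failed or disagreed.

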